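# Fish the thermometer out of the tool tray

### The arm

A 6-joint arm with a two-finger parallel gripper is mounted at the origin on the work surface; the furniture and walls round the work are solid. World frame = base frame: x ahead of the robot, y to its left, z up, the work surface at z = 0. Lengths are in m, angles in rad, forces in N, time in s.
With the tool pointing down it reaches from about 0.425 to 0.95 m from the base axis. Payload 3.5 kg.
Tool frame: the origin (TCP) lies between the finger pads; the fingertips stand 11 mm ahead of it and the grasp point (between the pads) lies 8 mm behind it; z points along the fingers, y is the line along which they close (so a half turn about z gives the same grasp; the last joint's range is limited). The gripper opens to 85 mm and grips with 20 to 120 N. Pads are 22 mm wide; open, the fingers measure 114 mm over their backs; the gripper's body (76 mm by 85 mm) begins 54 mm behind the grasp point. The pads swing forward as they close: fully open they stand 13 mm farther back than shut.
Start: joints at [1.107, 0.286, 1.577, -0, 1.279, -0.15], TCP at [0.208, 0.642, 0.221] pointing down, gripper open.
Joint ranges: [-2.77, 2.77], [-0.9, 2.22], [0.21, 2.48], [-1.53, 4.67], [0.24, 2.81], [-2.84, 2.84]. Speed limits (rad/s): [2.79, 2.79, 3.14, 3.14, 3.14, 3.14].

### API

Orientations are given as a 3x3 rotation matrix whose columns are the frame's x, y, z axes.
In Python, from workcell import manip gives the robot as it stands. The module is installed in compiled form; this text tells all that it offers.
- The arm moves only by the tool arm_command, never from a script. Its arguments are lists of equal length, an entry for each row: "linear": the shift along the world's x, y, z in cm, a list of three; "spin": the turn about the world's z in degrees. A call has exactly 5 rows; each row is the pose to reach, as a shift and turn from the pose commanded when the call began; what a row does not reach only later rows make up. A row lasts 1/12 s, in which the tool goes at most 41.7 mm and 7.16 degrees, less where a joint would pass 70% of its speed; a pose out of reach is approached as far as the arm can. A call with a gripper value outside its range is refused whole. "fingers" is the opening, from 0 (shut) to 1 (fully open), set as the call begins (left out, the last holds). The fingers move at their own pace and stop on an object; "squeeze" is the grip in N (left out, the last holds). Time passes only in rows, so rows that repeat a pose let the fingers close, or fill a call up. It gives the time, the measured TCP pose, the force, the opening and the grip force at its end, in the units of the state.
- manip.sense(): the state, without advancing time (a new reading comes with each control period).
- manip.get_image(name): name is "scene" or "side" or "wrist"; returns the picture (480x640x3 uint8, red, green, blue); there is no depth.
- manip.camera_params(name): a dict with "fx", "fy", "cx", "cy" (pixels), "view" (4x4, takes a point from world to camera coordinates). Camera axes: x right, y down, z forward; pixel columns grow to the right and rows downward; lengths in m; the calibration is good to about 2 mm. A picture is of the moment at which its call begins: read the wrist's pose just before it. camera_params takes no time and is no camera call; for the wrist camera it gives the pose at the moment of the call.
- manip.hand_in(): hands the job in; it is judged then, once.
The state is a dict: "time_s": time; "q": joint angles; "qvel": joint speeds; "effort": joint torques, N m; "eef_pos": TCP position; "eef_rot": TCP orientation; "contact_force": force on the tool from outside, world axes, zero at the start; "moment": the same for the moment, N m; "gripper_width": opening from 0.0 (shut) to 1.0 (fully open); "gripper_force": force on a finger pad.
Only numpy, scipy, OpenCV 4.12 (cv2) and the standard library are available. Lean on these libraries where they do the work, as an engineer would, in place of code of your own. Each camera call takes 0.05 s, during which the arm holds its last target. There are 200 camera calls.

### The job

Find the red probe thermometer among the tools in the cardboard tray, take it out and lay it display up across both black saddles of the wooden tool rest, set down by the gripper rather than dropped. It lies hard against a tray wall where fingers cannot straddle it, so draw it clear of the wall first, and press on it only lightly so as not to crush the display. Leave the other tools lying where they are in the tray and do not disturb the cup of tea.

Things in the scene. Friction and masses are not known exactly. Their poses are not given: they have to be found in the camera images.
- thermometer: red folding probe thermometer, display up: slab 34 wide (x -14 to +20 mm), 150 long (y +-75), 16 mm high, 85 g; folded steel probe (fixed) along its -x side out to x = -19. Origin: middle of the underside, y along its length, z up. It lies on the tray floor along the left or right long wall, 1 to 5 mm from it
- tray: brown open cardboard tray, fixed; outside 301 (x) by 441 (y) by 105 mm high, walls 5, floor 4 mm thick; inside x -146 to +145, y +-215 mm. Origin: middle of the underside, z up; its long y axis points roughly back at the robot. Long walls at x = +-146, with extra 4 mm inner flaps beyond |y| = 150. A thin 268 mm turner lies fixed across its near end at y +196
- tool_rest: wooden tool rest, fixed: foot 90 (x) by 170 (y) by 8 mm with two black saddles at y = +-52 mm, each 18 mm long in y; saddle floors 20 mm above the bench, 56 mm wide between cheeks that rise to 28 mm. Origin: middle of the underside; y along the thing it carries, either way round. 86 mm free for fingers between the saddles
- rest_top (a point): middle point of the rest at the height of the saddle floors, where the middle of the thermometer's underside must come; axes as the rest's
- lighter: long gas lighter with yellow handle, 33 x 199 x 19 mm, lying along the tray's other long wall; origin: middle of the underside, y along its length
- serving_spoon: steel serving spoon 77 x 216 x 28 mm lying in the middle of the tray, bowl toward the robot; origin: middle of the underside, y along its length (bowl at +y; the handle, at y below +10 mm, is 16 mm wide)
- green_tin: closed dark green tin 67 x 98 x 32 mm lying at the far end of the tray; origin: middle of the underside
- tea_cup: clear cup of tea 95 mm across, 132 mm tall, standing on the bench beyond the rest; origin: middle of the underside

How it is judged:
On the way, in this order (a step that is already met when the one before it is completed fails the run):
1. the gripper holds the thermometer above the tray's rim (z of thermometer in the frame of tray above 0.105 m and contact force between the fingers and thermometer above 1 N), for 0.1 s.
2. the thermometer is set down between the saddle cheeks while the gripper still holds it (horizontal distance between thermometer and rest_top below 0.025 m and z of thermometer in the frame of rest_top below 0.01 m and contact force between the fingers and thermometer above 0.5 N), for 0.05 s.
At the end, for the whole second after the job is handed in: thermometer at rest, display up, on both saddles: middle within 20 mm of the rest's middle, height within 4 mm, level within 0.08 rad, along it within 0.2 rad either way round; lighter, spoon and tin within 60 mm of their starts (horizontal distance between thermometer and rest_top below 0.02 m and z of thermometer in the frame of rest_top between -0.004 and 0.004 m and angle between thermometer's own z axis and vertical below 0.08 rad and angle between the y axis of thermometer and the y axis of tool_rest, either way round below 0.2 rad and linear speed of thermometer below 0.02 m/s and distance of each of lighter, serving_spoon, green_tin from where it was at the start of the episode below 0.06 m); the robot touches nothing.
It fails at once if the thermometer is pressed onto the tray or the rest with more than 45 N (contact force between thermometer and tray above 45 N or contact force between thermometer and tool_rest above 45 N).
It fails at once if the cup of tea is pushed more than 20 mm or tipped (distance of tea_cup from where it was at the start of the episode above 0.02 m or angle between tea_cup's own z axis and vertical above 0.25 rad).
It also fails if it takes over 53 s, if anything falls off the work surface, if the arm or the gripper's body presses on something with over 40 N, if the wrist force passes 120 N, or if a joint passes its speed limit or range.

## Working session

There is one attempt and no reset: what is moved stays moved. The work goes in short steps, Python scripts to look and compute and a tool call to move; the robot and the scene stay as the last step left them, time stands still between calls to the robot, and variables do not carry over. Pictures are saved under pics/ and viewed, at most 10 in all, crops included, and the job is handed in when it is done.

Besides the shell and the picture viewer there is one more tool, called after "Request:" by a JSON object that holds its "api" and its "payload", one argument or row to a line. arm_command: Moves the arm, as the interface text tells. Its arguments: {"type":"object","properties":{"linear":{"type":"array","items":{"type":"array","items":{"type":"number"}}},"spin":{"type":"array","items":{"type":"number"}},"fingers":{"type":"number"},"squeeze":{"type":"number"}},"required":["linear","spin"]}

```bash
mkdir -p pics
cat > h.py <<'E'
import numpy as np, cv2
from workcell import manip
def snap(n,f):
    p=manip.camera_params(n); im=manip.get_image(n); cv2.imwrite('pics/'+f,im[:,:,::-1]); np.save('pics/'+f+'.npy',p,allow_pickle=True); return im,p
def load(f): return np.load('pics/'+f+'.npy',allow_pickle=True).item()
def ray(p,uv):
    V=np.array(p['view']);R=V[:3,:3];c=-R.T@V[:3,3]
    d=R.T@np.array([(uv[0]-p['cx'])/p['fx'],(uv[1]-p['cy'])/p['fy'],1]);return c,d
def atz(p,uv,z):
    c,d=ray(p,uv);return c+d*(z-c[2])/d[2]
def tri(l):
    A=[];b=[]
    for p,uv in l:
        c,d=ray(p,uv);d=d/np.linalg.norm(d);M=np.eye(3)-np.outer(d,d);A.append(M);b.append(M@c)
    A=np.vstack(A);b=np.hstack(b);x=np.linalg.lstsq(A,b,rcond=None)[0];return x,np.linalg.norm(A@x-b)
def proj(p,X):
    V=np.array(p['view']);q=V[:3,:3]@np.asarray(X)+V[:3,3];return np.array([p['fx']*q[0]/q[2]+p['cx'],p['fy']*q[1]/q[2]+p['cy']])
E
python3 - <<'E'
from h import *
np.set_printoptions(precision=4,suppress=True)
s=manip.sense();print(s)
for n in['scene','side','wrist']:
    im,p=snap(n,n+'0.png');V=p['view'];print(n,p['fx'],-np.array(V)[:3,:3].T@np.array(V)[:3,3],np.array(V)[2,:3])
E
```

```text
{'time_s': 0.0, 'q': array([ 1.107 ,  0.2872,  1.5782, -0.    ,  1.2786, -0.15  ]), 'qvel': array([ 0.001 ,  0.    ,  0.0008,  0.0009, -0.0003, -0.0001]), 'effort': array([  0.0014, -40.5974, -29.2635,  -0.    ,   0.0057,  -0.    ]), 'eef_pos': array([0.208 , 0.6414, 0.2193]), 'eef_rot': array([[-0.9512,  0.3087, -0.0011],
       [ 0.3087,  0.9512, -0.0022],
       [ 0.0004, -0.0024, -1.    ]]), 'contact_force': array([ 0.091 ,  0.4365, -0.5027]), 'moment': array([-0.0421,  0.0078, -0.0013]), 'gripper_force': 0.0, 'gripper_width': 0.9998145113889562}
scene 449.9635362963089 [ 0.2358 -0.7007  0.5353] [ 0.401   0.7686 -0.4984]
side 511.0058666505739 [ 1.1422 -0.3125  0.9089] [-0.5137  0.3108 -0.7997]
wrist 411.2219164396972 [0.1301 0.6667 0.3709] [ 0.3025 -0.0989 -0.948 ]
```

View pics/scene0.png

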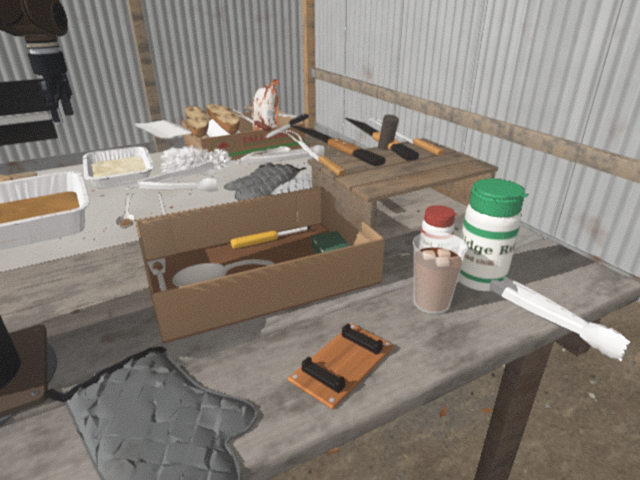

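View pics/side0.png

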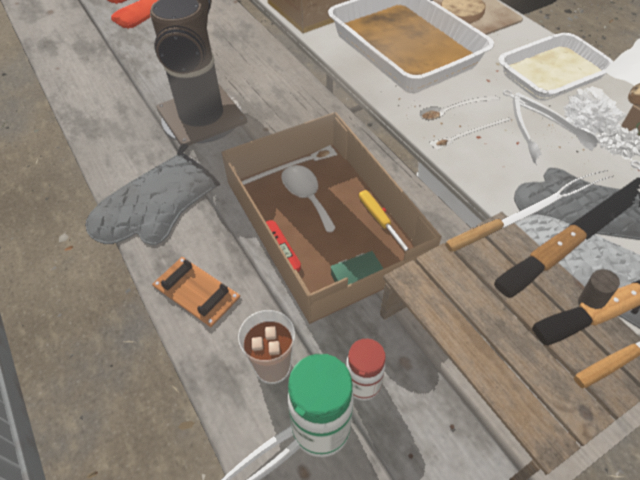

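View pics/wrist0.png

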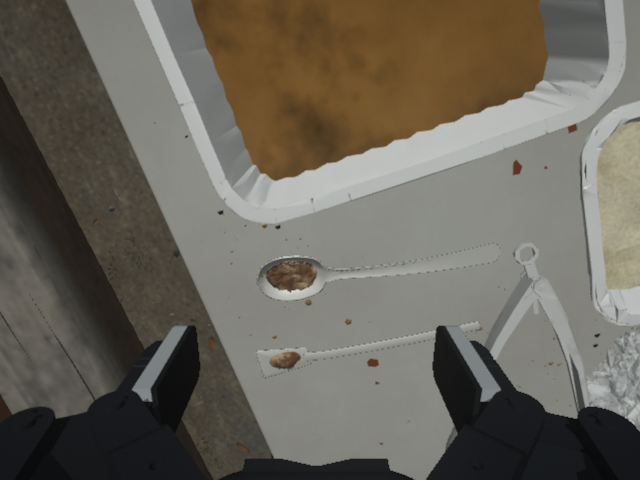

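The thermometer (side, about 272,225 to 297,270) lies along the tray's robot-right wall. The rest is at about (197,291) and the cup at (267,345). The wrist camera still looks at the neighbouring table.

```bash
python3 - <<'E'
from h import *
np.set_printoptions(precision=3,suppress=True)
p=load('side0.png');q=load('scene0.png')
for uv in[(226,155),(333,117),(309,308),(438,238)]: print('rim',atz(p,uv,.105))
for uv in[(138,225),(161,337),(382,238)]: print('rim scene',atz(q,uv,.105))
for uv in[(182,258),(240,293),(210,327),(153,287)]: print('rest',atz(p,uv,.008))
for uv in[(272,224),(296,270)]: print('th',atz(p,uv,.02))
print('cup',atz(p,(267,345),.12), 'spoon',atz(p,(300,182),.02),atz(p,(331,229),.015))
E
for i in scene side; do :; done
python3 - <<'E'
import cv2
a=cv2.imread('pics/side0.png')
cv2.imwrite('pics/sidecrop.png',cv2.resize(a[110:380,140:450],(775,675))[:600])
E
```

```text
rim [ 0.292 -0.047  0.105]
rim [0.309 0.231 0.105]
rim [ 0.734 -0.091  0.105]
rim [0.733 0.208 0.105]
rim scene [0.296 0.218 0.105]
rim scene [ 0.267 -0.163  0.105]
rim scene [ 0.71  -0.076  0.105]
rest [ 0.432 -0.235  0.008]
rest [ 0.579 -0.167  0.008]
rest [ 0.618 -0.253  0.008]
rest [ 0.469 -0.315  0.008]
th [ 0.461 -0.027  0.02 ]
th [ 0.598 -0.044  0.02 ]
cup [ 0.765 -0.192  0.12 ] spoon [0.382 0.092 0.02 ] [0.54  0.08  0.015]
```

Request:
{"api": "arm_command", "payload": {
  "linear": [
    [1.4,-3.2,1],
    [2.8,-6.4,2],
    [4.2,-9.6,3],
    [5.6,-12.8,3],
    [7,-16,3]
  ],
  "spin": [3,6,9,12,14]
}}

```text
time_s: 0.57
eef_pos: [0.2788, 0.4808, 0.2513]
eef_rot: [[-0.998, 0.066, 0.001], [0.066, 0.998, 0.001], [-0.001, 0.001, -1.0]]
contact_force: [0.3, -0.0, 1.0]
gripper_width: 0.995
gripper_force: 0.0
```

Request:
{"api": "arm_command", "payload": {
  "linear": [
    [1.4,-3.4,0],
    [2.8,-6.8,0],
    [4.2,-10.2,0],
    [5.6,-13.6,0],
    [7,-17,0]
  ],
  "spin": [0,0,0,0,0]
}}

```text
time_s: 0.98
eef_pos: [0.3483, 0.3103, 0.2505]
eef_rot: [[-0.998, 0.069, -0.0], [0.069, 0.998, -0.0], [0.0, -0.0, -1.0]]
contact_force: [0.8, -1.3, 0.4]
gripper_width: 0.998
gripper_force: 0.0
```

Request:
{"api": "arm_command", "payload": {
  "linear": [
    [1.4,-3.4,0],
    [2.8,-6.8,0],
    [4.2,-10.2,0],
    [5.6,-13.6,0],
    [7,-17,0]
  ],
  "spin": [0,0,0,0,0]
}}

```text
time_s: 1.4
eef_pos: [0.4184, 0.1403, 0.2507]
eef_rot: [[-0.998, 0.069, 0.0], [0.069, 0.998, 0.0], [-0.0, 0.0, -1.0]]
contact_force: [0.5, 0.1, -0.6]
gripper_width: 0.996
gripper_force: 0.0
```

Request:
{"api": "arm_command", "payload": {
  "linear": [
    [1.4,-3,0],
    [2.8,-6,0],
    [4.2,-9,0],
    [5.6,-12,0],
    [7,-15,0]
  ],
  "spin": [0,0,0,0,0],
  "fingers": 0.5
}}

```text
time_s: 1.82
eef_pos: [0.4885, -0.0096, 0.2505]
eef_rot: [[-0.998, 0.07, -0.0], [0.07, 0.998, 0.0], [0.0, 0.0, -1.0]]
contact_force: [-0.1, 0.4, 0.6]
gripper_width: 0.5
gripper_force: 0.0
```

```bash
python3 -c "
from h import *
snap('wrist','w1.png')"
```

Request:
{"api": "arm_command", "payload": {
  "linear": [
    [-0.5,-3,0],
    [-1,-6,0],
    [-1.5,-9,0],
    [-2,-11,0],
    [-2,-11,0]
  ],
  "spin": [0,0,0,0,0]
}}

```text
time_s: 2.28
eef_pos: [0.4675, -0.1207, 0.2504]
eef_rot: [[-0.997, 0.074, -0.001], [0.074, 0.997, -0.001], [0.001, -0.001, -1.0]]
contact_force: [-0.3, -0.4, 0.6]
gripper_width: 0.5
gripper_force: 0.0
```

```bash
python3 -c "
from h import *
snap('wrist','w2.png')"
```

```text
(no output)
```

View pics/w1.png

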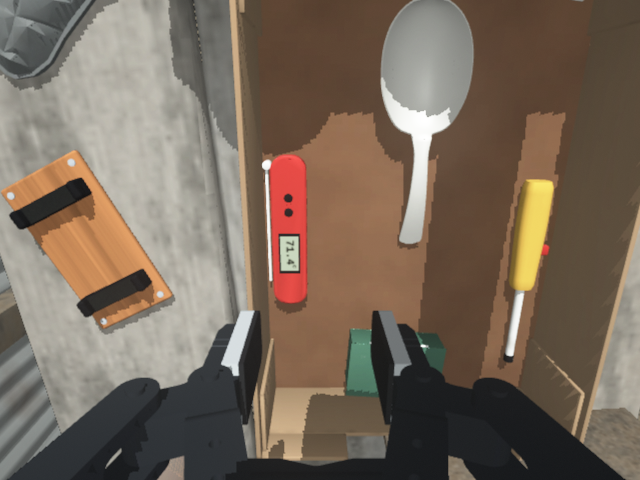

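View pics/w2.png

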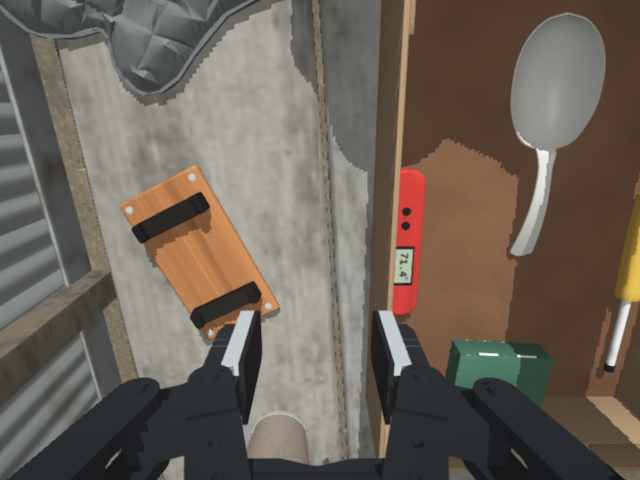

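w1 shows the thermometer with its probe toward the wall (slab columns 271–306, rows 155–302, display at 290,254), the spoon handle tip at (411,240) and the rest at left. w2 shows the rest foot with corners (198,165), (280,310), (209,340), (120,207).

Run:
```python
from h import *
np.set_printoptions(precision=4,suppress=True)
a=load('w1.png');b=load('w2.png');c=load('side0.png')
def t(n,u,v): x,r=tri([(a,u),(b,v)]);print(n,x,round(r,4));return x
t('but1',(288,198),(406,212));t('but2',(289,212.5),(406,226))
t('disp far right',(300,273),(413,285));t('disp near right',(299,235),(412,247))
t('th far R',(305,297),(416,308));t('th near R',(304,160),(423,175))
R=[t('rest',u,v) for u,v in [((75,151),(198,165)),((173,296),(280,310)),((102,329),(209,340)),((2,190),(120,207))]]
m=np.mean(R,0);d=(R[1]-R[0]+R[2]-R[3])/2;e=(R[3]-R[0]+R[2]-R[1])/2;print('restc',m,np.linalg.norm(d),np.linalg.norm(e),np.degrees(np.arctan2(d[1],d[0])),np.degrees(np.arctan2(e[1],e[0])))
S=[t('screw',u,v) for u,v in [((71,162),(192,177)),((164,295),(268,307)),((104,321),(211,332)),((11,196),(129,210))]]
print(np.mean(S,0))
for n,uv in [('L near',(271,160)),('R near',(306,160)),('L far',(274,297)),('R far',(306,297)),('near end',(289,155)),('far end',(291,303))]: print(n,atz(a,uv,.020))
for n,uv in [('wall floor near',(262,160)),('wall rim near',(233,20)),('rim far',(256,470)),('rim in near',(242,20)),('rim in far',(260,400))]: print(n,atz(a,uv,.004 if 'floor' in n else .105))
for z in(.01,.03):print('spoon tip',atz(a,(411,241),z))
t('spoontip',(411,241),(521,252))
# saddle tops: outer far ends
for z in(.028,):
  for uv in [(17,227),(88,187),(82,312),(152,273),(13,210),(80,180),(79,300),(147,270)]: print('sad',uv,atz(a,uv,z))
```

```text
but1 [ 0.4859 -0.0357  0.0188] 0.0005
but2 [ 0.4996 -0.0359  0.0196] 0.0003
disp far right [ 0.5603 -0.0302  0.0244] 0.0
disp near right [ 0.5244 -0.0286  0.0126] 0.0002
th far R [ 0.5863 -0.0273  0.0248] 0.0004
th near R [ 0.4526 -0.018   0.012 ] 0.0008
rest [ 0.4284 -0.2285  0.0127] 0.0006
rest [ 0.5852 -0.1677  0.0074] 0.002
rest [ 0.614  -0.2474  0.0132] 0.0001
rest [ 0.462  -0.3131  0.0061] 0.0021
restc [ 0.5224 -0.2392  0.0098] 0.16689877626044566 0.0878652645073152 22.286438905856958 -69.19615146318183
screw [ 0.4389 -0.2369  0.0095] 0.0003
screw [ 0.5885 -0.1826 -0.0063] 0.0007
screw [ 0.606  -0.2446  0.0106] 0.0001
screw [ 0.4669 -0.3051  0.0067] 0.0001
[ 0.5251 -0.2423  0.0051]
L near [ 0.449  -0.0478  0.02  ]
R near [ 0.4513 -0.0158  0.02  ]
L far [ 0.5866 -0.0592  0.02  ]
R far [ 0.5889 -0.0266  0.02  ]
near end [ 0.4457 -0.0309  0.02  ]
far end [ 0.5946 -0.0425  0.02  ]
wall floor near [ 0.4502 -0.0581  0.004 ]
wall rim near [ 0.3496 -0.0531  0.105 ]
rim far [ 0.7221 -0.0821  0.105 ]
rim in near [ 0.35   -0.0473  0.105 ]
rim in far [ 0.644  -0.0694  0.105 ]
spoon tip [0.5397 0.0826 0.01  ]
spoon tip [0.5329 0.0781 0.03  ]
spoontip [0.5402 0.0832 0.0071] 0.0005
sad (17, 227) [ 0.4931 -0.2924  0.028 ]
sad (88, 187) [ 0.4604 -0.2163  0.028 ]
sad (82, 312) [ 0.5855 -0.2538  0.028 ]
sad (152, 273) [ 0.5485 -0.1747  0.028 ]
sad (13, 210) [ 0.4767 -0.2911  0.028 ]
sad (80, 180) [ 0.4536 -0.2219  0.028 ]
sad (79, 300) [ 0.5721 -0.2534  0.028 ]
sad (147, 270) [ 0.545  -0.1789  0.028 ]
```

Request:
{"api": "arm_command", "payload": {
  "linear": [
    [1.5,3.5,0],
    [3,7,0],
    [4,10,0],
    [4.5,11.8,0],
    [4.5,11.8,-2]
  ],
  "spin": [0,0,0,0,0],
  "fingers": 0.5
}}

```text
time_s: 2.75
eef_pos: [0.5162, 0.0042, 0.2348]
eef_rot: [[-0.998, 0.064, 0.009], [0.064, 0.998, 0.0], [-0.008, 0.001, -1.0]]
contact_force: [1.5, 0.0, 0.9]
gripper_width: 0.5
gripper_force: 0.0
```

Request:
{"api": "arm_command", "payload": {
  "linear": [
    [0,0,-4],
    [0,0,-8],
    [0,0,-12],
    [0,0,-15],
    [0,0,-17]
  ],
  "spin": [0,0,0,0,0]
}}

```text
time_s: 3.17
eef_pos: [0.5105, 0.0022, 0.0567]
eef_rot: [[-0.998, 0.068, -0.006], [0.068, 0.998, 0.002], [0.006, 0.001, -1.0]]
contact_force: [0.6, 0.4, -0.4]
gripper_width: 0.503
gripper_force: 0.0
```

```bash
python3 -c "
from h import *
im,_=snap('wrist','w3.png')
print(manip.sense()['eef_pos'],manip.sense()['contact_force'])"
```

```text
[0.50826845 0.00241173 0.05374084] [-1.94376526 -0.7730392  -2.42490088]
```

View pics/w3.png

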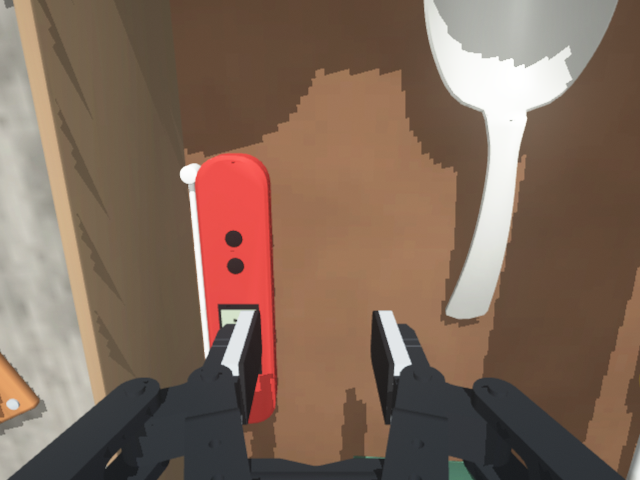

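The tray interior shows from close up: slab columns 197–275, display near edge at row 305, outer finger above the slab's inner half. I shift 5 mm toward the wall and go down in small steps.

Request:
{"api": "arm_command", "payload": {
  "linear": [
    [0,-0.5,-0.5],
    [0,-0.5,-1],
    [0,-0.5,-1.3],
    [0,-0.5,-1.5],
    [0,-0.5,-1.5]
  ],
  "spin": [0,0,0,0,0]
}}

```text
time_s: 3.63
eef_pos: [0.5141, -0.005, 0.0467]
eef_rot: [[-0.998, 0.069, 0.002], [0.069, 0.998, -0.0], [-0.002, -0.0, -1.0]]
contact_force: [-0.2, -0.5, 0.2]
gripper_width: 0.498
gripper_force: 0.0
```

Request:
{"api": "arm_command", "payload": {
  "linear": [
    [0,0,-0.1],
    [0,0,-0.2],
    [0,0,-0.3],
    [0,0,-0.3],
    [0,0,-0.3]
  ],
  "spin": [0,0,0,0,0]
}}

```text
time_s: 4.05
eef_pos: [0.5133, -0.005, 0.0428]
eef_rot: [[-0.998, 0.069, 0.0], [0.069, 0.998, -0.0], [-0.0, -0.0, -1.0]]
contact_force: [0.7, 0.1, -0.6]
gripper_width: 0.497
gripper_force: 0.0
```

Request:
{"api": "arm_command", "payload": {
  "linear": [
    [-0.3,0,-0.2],
    [-0.5,0,-0.4],
    [-0.5,0,-0.6],
    [-0.5,0,-0.7],
    [-0.5,0,-0.7]
  ],
  "spin": [0,0,0,0,0]
}}

```text
time_s: 4.47
eef_pos: [0.508, -0.0049, 0.0353]
eef_rot: [[-0.998, 0.069, -0.001], [0.069, 0.998, 0.0], [0.001, 0.0, -1.0]]
contact_force: [-0.1, -0.2, -0.7]
gripper_width: 0.502
gripper_force: 0.0
```

Request:
{"api": "arm_command", "payload": {
  "linear": [
    [0,0,-0.1],
    [0,0,-0.2],
    [0,0,-0.3],
    [0,0,-0.3],
    [0,0,-0.3]
  ],
  "spin": [0,0,0,0,0]
}}

```text
time_s: 4.88
eef_pos: [0.5083, -0.0049, 0.0326]
eef_rot: [[-0.998, 0.069, -0.0], [0.069, 0.998, 0.0], [0.0, 0.0, -1.0]]
contact_force: [-0.6, 0.3, -0.3]
gripper_width: 0.499
gripper_force: 0.0
```

Request:
{"api": "arm_command", "payload": {
  "linear": [
    [0,0,-0.05],
    [0,0,-0.1],
    [0,0,-0.15],
    [0,0,-0.2],
    [0,0,-0.2]
  ],
  "spin": [0,0,0,0,0]
}}

```text
time_s: 5.3
eef_pos: [0.5083, -0.0049, 0.0306]
eef_rot: [[-0.998, 0.069, -0.0], [0.069, 0.998, 0.0], [0.0, 0.0, -1.0]]
contact_force: [-0.0, 0.2, 0.4]
gripper_width: 0.504
gripper_force: 0.0
```

Request:
{"api": "arm_command", "payload": {
  "linear": [
    [0,0,-0.05],
    [0,0,-0.1],
    [0,0,-0.1],
    [0,0,-0.15],
    [0,0,-0.15]
  ],
  "spin": [0,0,0,0,0]
}}

```text
time_s: 5.72
eef_pos: [0.5085, -0.0047, 0.0293]
eef_rot: [[-0.998, 0.069, 0.0], [0.069, 0.998, 0.0], [-0.0, 0.0, -1.0]]
contact_force: [1.7, 2.3, 1.4]
gripper_width: 0.503
gripper_force: 0.0
```

Request:
{"api": "arm_command", "payload": {
  "linear": [
    [0,0,-0.05],
    [0,0,-0.05],
    [0,0,-0.1],
    [0,0,-0.1],
    [0,0,-0.1]
  ],
  "spin": [0,0,0,0,0]
}}

```text
time_s: 6.13
eef_pos: [0.5086, -0.0046, 0.0284]
eef_rot: [[-0.998, 0.069, 0.001], [0.069, 0.998, 0.001], [-0.001, 0.001, -1.0]]
contact_force: [1.0, 5.6, 1.4]
gripper_width: 0.5
gripper_force: 0.0
```

Request:
{"api": "arm_command", "payload": {
  "linear": [
    [0,0.2,0.2],
    [0,0.4,0.2],
    [0,0.6,0.2],
    [0,0.6,0.2],
    [0,0.6,0.2]
  ],
  "spin": [0,0,0,0,0]
}}

```text
time_s: 6.55
eef_pos: [0.5081, 0.001, 0.03]
eef_rot: [[-0.998, 0.069, -0.001], [0.069, 0.998, -0.0], [0.0, -0.0, -1.0]]
contact_force: [-0.6, -0.0, -0.4]
gripper_width: 0.498
gripper_force: 0.0
```

Request:
{"api": "arm_command", "payload": {
  "linear": [
    [0,0,-0.1],
    [0,0,-0.2],
    [0,0,-0.25],
    [0,0,-0.3],
    [0,0,-0.3]
  ],
  "spin": [0,0,0,0,0]
}}

```text
time_s: 6.97
eef_pos: [0.5082, 0.001, 0.027]
eef_rot: [[-0.998, 0.069, -0.0], [0.069, 0.998, 0.0], [0.0, 0.0, -1.0]]
contact_force: [0.4, 0.6, -0.1]
gripper_width: 0.503
gripper_force: 0.0
```

Confirmed that the side force was the linkage on the wall; clear now. Continuing down.

Request:
{"api": "arm_command", "payload": {
  "linear": [
    [0,0,-0.05],
    [0,0,-0.1],
    [0,0,-0.15],
    [0,0,-0.2],
    [0,0,-0.2]
  ],
  "spin": [0,0,0,0,0]
}}

```text
time_s: 7.38
eef_pos: [0.5082, 0.001, 0.0251]
eef_rot: [[-0.998, 0.069, -0.0], [0.069, 0.998, 0.0], [0.0, 0.0, -1.0]]
contact_force: [-0.4, -0.5, 0.5]
gripper_width: 0.497
gripper_force: 0.0
```

Request:
{"api": "arm_command", "payload": {
  "linear": [
    [0,0,-0.05],
    [0,0,-0.1],
    [0,0,-0.1],
    [0,0,-0.1],
    [0,0,-0.1]
  ],
  "spin": [0,0,0,0,0]
}}

```text
time_s: 7.8
eef_pos: [0.5083, 0.001, 0.0242]
eef_rot: [[-0.998, 0.069, -0.0], [0.069, 0.998, 0.0], [0.0, 0.0, -1.0]]
contact_force: [0.1, -0.9, -0.8]
gripper_width: 0.5
gripper_force: 0.0
```

Request:
{"api": "arm_command", "payload": {
  "linear": [
    [0,0,-0.05],
    [0,0,-0.1],
    [0,0,-0.15],
    [0,0,-0.15],
    [0,0,-0.15]
  ],
  "spin": [0,0,0,0,0]
}}

```text
time_s: 8.22
eef_pos: [0.5083, 0.001, 0.0227]
eef_rot: [[-0.998, 0.069, -0.0], [0.069, 0.998, 0.0], [0.0, 0.0, -1.0]]
contact_force: [-0.4, -0.6, 0.4]
gripper_width: 0.502
gripper_force: 0.0
```

```bash
python3 -c "
from h import *
im,_=snap('wrist','w4.png')
print(manip.sense()['eef_pos'],manip.sense()['contact_force'])
import cv2
cv2.imwrite('pics/w4c.png',cv2.resize(im[130:430,150:500,::-1],(700,600)))"
```

```text
[0.5083009  0.00103403 0.02268648] [-0.548882    0.74085522 -0.8691622 ]
```

View pics/w4c.png

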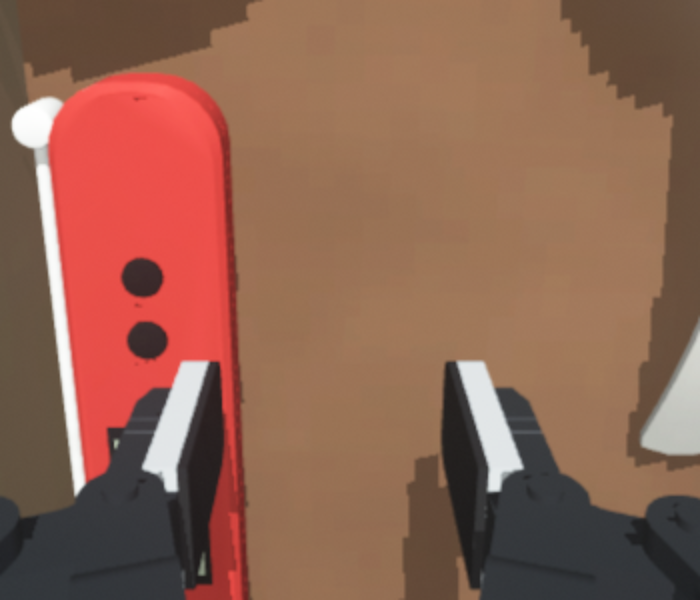

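The pad tip (crop 180–220, row 365) is over the slab's inner part (edge at 238), still just above it.

Request:
{"api": "arm_command", "payload": {
  "linear": [
    [0,0,-0.05],
    [0,0,-0.1],
    [0,0,-0.1],
    [0,0,-0.1],
    [0,0,-0.1]
  ],
  "spin": [0,0,0,0,0]
}}

```text
time_s: 8.68
eef_pos: [0.5083, 0.001, 0.0217]
eef_rot: [[-0.998, 0.069, -0.0], [0.069, 0.998, 0.0], [0.0, 0.0, -1.0]]
contact_force: [-0.4, -0.6, 0.9]
gripper_width: 0.5
gripper_force: 0.0
```

Request:
{"api": "arm_command", "payload": {
  "linear": [
    [0,0,-0.05],
    [0,0,-0.1],
    [0,0,-0.1],
    [0,0,-0.1],
    [0,0,-0.1]
  ],
  "spin": [0,0,0,0,0]
}}

```text
time_s: 9.1
eef_pos: [0.5083, 0.001, 0.0207]
eef_rot: [[-0.998, 0.069, -0.0], [0.069, 0.998, 0.0], [0.0, 0.0, -1.0]]
contact_force: [0.0, -1.1, -0.1]
gripper_width: 0.5
gripper_force: 0.0
```

Request:
{"api": "arm_command", "payload": {
  "linear": [
    [0,0,-0.05],
    [0,0,-0.1],
    [0,0,-0.1],
    [0,0,-0.1],
    [0,0,-0.1]
  ],
  "spin": [0,0,0,0,0]
}}

```text
time_s: 9.52
eef_pos: [0.5083, 0.001, 0.0197]
eef_rot: [[-0.998, 0.069, 0.0], [0.069, 0.998, 0.0], [-0.0, 0.0, -1.0]]
contact_force: [0.9, -0.2, 0.7]
gripper_width: 0.5
gripper_force: 0.0
```

Request:
{"api": "arm_command", "payload": {
  "linear": [
    [0,0,-0.05],
    [0,0,-0.1],
    [0,0,-0.1],
    [0,0,-0.1],
    [0,0,-0.1]
  ],
  "spin": [0,0,0,0,0]
}}

```text
time_s: 9.93
eef_pos: [0.5083, 0.001, 0.0187]
eef_rot: [[-0.998, 0.069, -0.0], [0.069, 0.998, -0.0], [0.0, -0.0, -1.0]]
contact_force: [0.6, 0.7, 0.3]
gripper_width: 0.502
gripper_force: 0.0
```

Run:
```python
from h import *
p=load('w4.png')
for uv in[(260,311),(371.5,311)]:
    c,d=ray(p,uv)
    for D in(.150,.1567,.162): print(uv,c+d*D)
```

```text
(260, 311) [ 0.49507304 -0.01869839  0.039455  ]
(260, 311) [ 0.49814092 -0.01981632  0.03344029]
(260, 311) [ 0.50056776 -0.02070064  0.02868238]
(371.5, 311) [0.49793193 0.0218724  0.03953001]
(371.5, 311) [0.50112751 0.02256664 0.03351865]
(371.5, 311) [0.50365536 0.02311582 0.0287634 ]
```

Request:
{"api": "arm_command", "payload": {
  "linear": [
    [0,0,-0.05],
    [0,0,-0.1],
    [0,0,-0.1],
    [0,0,-0.1],
    [0,0,-0.1]
  ],
  "spin": [0,0,0,0,0]
}}

```text
time_s: 10.35
eef_pos: [0.5083, 0.001, 0.0177]
eef_rot: [[-0.998, 0.069, -0.0], [0.069, 0.998, 0.0], [0.0, 0.0, -1.0]]
contact_force: [0.0, 0.6, 1.1]
gripper_width: 0.5
gripper_force: 0.0
```

Request:
{"api": "arm_command", "payload": {
  "linear": [
    [0,0,-0.03],
    [0,0,-0.06],
    [0,0,-0.08],
    [0,0,-0.08],
    [0,0,-0.08]
  ],
  "spin": [0,0,0,0,0]
}}

```text
time_s: 10.77
eef_pos: [0.5083, 0.001, 0.0169]
eef_rot: [[-0.998, 0.069, 0.0], [0.069, 0.998, -0.0], [-0.0, -0.0, -1.0]]
contact_force: [-0.2, 0.6, 0.3]
gripper_width: 0.498
gripper_force: 0.0
```

```bash
python3 -c "
from h import *
im,_=snap('wrist','w5.png')
cv2.imwrite('pics/w5c.png',cv2.resize(im[130:430,150:500,::-1],(700,600)))"
```

```text
(no output)
```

View pics/w5c.png

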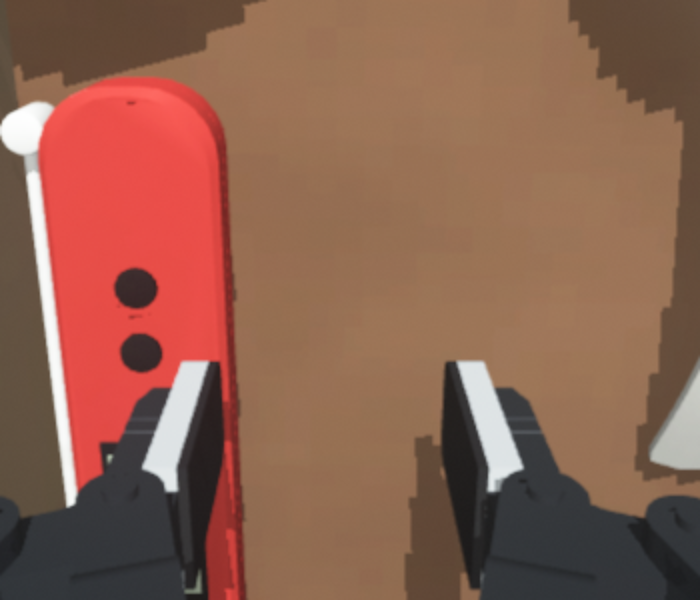

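Run:
```python
from h import *
p=load('w5.png')
f=lambda u,v:(150+u/2,130+v/2)
print('edge',atz(p,f(224,200),.02),atz(p,f(228,300),.02),atz(p,f(232,362),.02),'probe',atz(p,f(50,362),.012),'b2',atz(p,f(141,352),.02))
for z in(.02,.025,.03):print('tip',z,atz(p,f(180,362),z),atz(p,f(220,362),z),atz(p,f(443,362),z))
```

```text
edge [ 0.46843416 -0.01665292  0.02      ] [ 0.4887588  -0.01815419  0.02      ] [ 0.50226386 -0.01884555  0.02      ] probe [ 0.50361039 -0.05862161  0.012     ] b2 [ 0.49875003 -0.036755    0.02      ]
tip 0.02 [ 0.5015197 -0.029264   0.02     ] [ 0.50209212 -0.02125005  0.02      ] [0.5052854  0.02345691 0.02      ]
tip 0.025 [ 0.49898812 -0.02806444  0.025     ] [ 0.49954124 -0.0203206   0.025     ] [0.5026269  0.02287953 0.025     ]
tip 0.03 [ 0.49645654 -0.02686488  0.03      ] [ 0.49699037 -0.01939115  0.03      ] [0.4999684  0.02230215 0.03      ]
```

Request:
{"api": "arm_command", "payload": {
  "linear": [
    [0,0,-0.05],
    [0,0,-0.1],
    [0,0,-0.15],
    [0,0,-0.2],
    [0,0,-0.2]
  ],
  "spin": [0,0,0,0,0]
}}

```text
time_s: 11.23
eef_pos: [0.5082, 0.001, 0.0148]
eef_rot: [[-0.998, 0.069, -0.0], [0.069, 0.998, 0.0], [0.0, 0.0, -1.0]]
contact_force: [-0.2, -0.1, -0.7]
gripper_width: 0.497
gripper_force: 0.0
```

Request:
{"api": "arm_command", "payload": {
  "linear": [
    [0,0,-0.03],
    [0,0,-0.06],
    [0,0,-0.1],
    [0,0,-0.1],
    [0,0,-0.1]
  ],
  "spin": [0,0,0,0,0]
}}

```text
time_s: 11.65
eef_pos: [0.5083, 0.001, 0.0139]
eef_rot: [[-0.998, 0.069, -0.0], [0.069, 0.998, -0.0], [0.0, -0.0, -1.0]]
contact_force: [0.2, 0.3, -0.8]
gripper_width: 0.501
gripper_force: 0.0
```

Request:
{"api": "arm_command", "payload": {
  "linear": [
    [0,0,-0.03],
    [0,0,-0.06],
    [0,0,-0.1],
    [0,0,-0.1],
    [0,0,-0.1]
  ],
  "spin": [0,0,0,0,0]
}}

```text
time_s: 12.07
eef_pos: [0.5083, 0.001, 0.0129]
eef_rot: [[-0.998, 0.069, -0.0], [0.069, 0.998, 0.0], [0.0, 0.0, -1.0]]
contact_force: [-0.2, -0.3, -0.9]
gripper_width: 0.501
gripper_force: 0.0
```

Request:
{"api": "arm_command", "payload": {
  "linear": [
    [0,0,-0.03],
    [0,0,-0.06],
    [0,0,-0.1],
    [0,0,-0.1],
    [0,0,-0.1]
  ],
  "spin": [0,0,0,0,0]
}}

```text
time_s: 12.48
eef_pos: [0.5083, 0.001, 0.0119]
eef_rot: [[-0.998, 0.069, -0.0], [0.069, 0.998, -0.0], [0.0, -0.0, -1.0]]
contact_force: [-0.1, 0.2, 0.4]
gripper_width: 0.499
gripper_force: 0.0
```

Request:
{"api": "arm_command", "payload": {
  "linear": [
    [0,0,-0.03],
    [0,0,-0.06],
    [0,0,-0.1],
    [0,0,-0.1],
    [0,0,-0.1]
  ],
  "spin": [0,0,0,0,0]
}}

```text
time_s: 12.9
eef_pos: [0.5083, 0.001, 0.0109]
eef_rot: [[-0.998, 0.069, -0.0], [0.069, 0.998, -0.0], [0.0, -0.0, -1.0]]
contact_force: [0.2, -0.8, 0.0]
gripper_width: 0.5
gripper_force: 0.0
```

Run:
```python
from h import *
im,p=snap('wrist','w6.png')
print(manip.sense()['eef_pos'])
f=lambda u,v:(150+u/2,130+v/2)
for z in(.012,.016,.02,.024):print('tip',z,atz(p,f(180,362),z),atz(p,f(220,362),z),atz(p,f(443,362),z))
h=cv2.cvtColor(im,cv2.COLOR_RGB2HSV);m=((h[...,0]<8)|(h[...,0]>172))&(h[...,1]>150)&(h[...,2]>60)
for r in(200,250,290,305,312,320,335,350): c=np.where(m[r])[0];print(r,c.min(),c.max(),len(c),'dark-right:',im[r,c.max()+1:c.max()+8].sum(1))
cv2.imwrite('pics/w6c.png',cv2.resize(im[200:460,180:400,::-1],(508,600),interpolation=cv2.INTER_CUBIC))
```

```text
[0.50831504 0.00105576 0.01091157]
tip 0.012 [ 0.50250695 -0.02973626  0.012     ] [ 0.50308703 -0.02161529  0.012     ] [0.50632311 0.02368879 0.012     ]
tip 0.016 [ 0.50048188 -0.02877666  0.016     ] [ 0.50104653 -0.02087177  0.016     ] [0.50419651 0.02322686 0.016     ]
tip 0.02 [ 0.49845682 -0.02781707  0.02      ] [ 0.49900604 -0.02012826  0.02      ] [0.50206991 0.02276494 0.02      ]
tip 0.024 [ 0.49643176 -0.02685747  0.024     ] [ 0.49696554 -0.01938475  0.024     ] [0.49994331 0.02230301 0.024     ]
200 166 259 94 dark-right: [301 342 339 345 342 343 344]
250 169 262 94 dark-right: [291 334 336 335 335 336 336]
290 174 264 90 dark-right: [295 337 338 334 335 336 337]
305 175 265 79 dark-right: [311 342 341 340 341 342 341]
312 176 265 49 dark-right: [301 337 339 336 339 339 338]
320 177 265 50 dark-right: [287 336 336 336 336 337 338]
335 179 266 43 dark-right: [214 295 334 333 334 335 332]
350 181 266 33 dark-right: [235 305 333 330 328 332 331]
```

View pics/w6c.png

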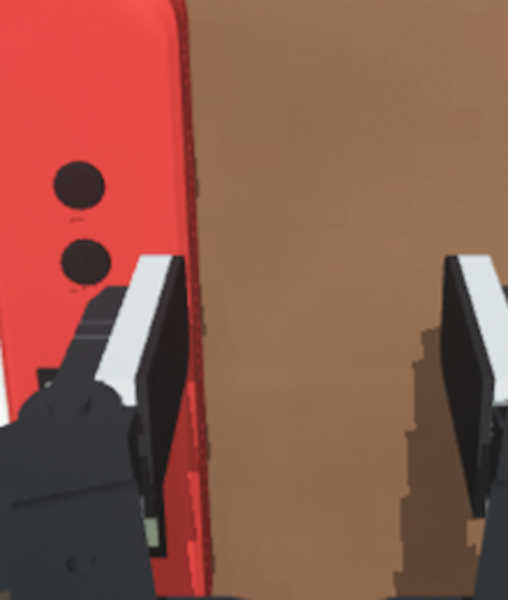

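The pad (crop columns 135–187, tip row 257) lies over the slab's inner edge (columns 188–200), about 2 mm above it.

Request:
{"api": "arm_command", "payload": {
  "linear": [
    [0,0,-0.03],
    [0,0,-0.06],
    [0,0,-0.1],
    [0,0,-0.1],
    [0,0,-0.1]
  ],
  "spin": [0,0,0,0,0]
}}

```text
time_s: 13.37
eef_pos: [0.5083, 0.001, 0.0099]
eef_rot: [[-0.998, 0.069, -0.0], [0.069, 0.998, 0.0], [0.0, 0.0, -1.0]]
contact_force: [0.5, -0.4, -0.6]
gripper_width: 0.499
gripper_force: 0.0
```

Request:
{"api": "arm_command", "payload": {
  "linear": [
    [0,0,-0.03],
    [0,0,-0.06],
    [0,0,-0.08],
    [0,0,-0.08],
    [0,0,-0.08]
  ],
  "spin": [0,0,0,0,0]
}}

```text
time_s: 13.78
eef_pos: [0.5083, 0.0011, 0.0091]
eef_rot: [[-0.998, 0.069, 0.0], [0.069, 0.998, 0.0], [-0.0, 0.0, -1.0]]
contact_force: [0.7, 1.2, 0.0]
gripper_width: 0.499
gripper_force: 0.0
```

Request:
{"api": "arm_command", "payload": {
  "linear": [
    [0,0,-0.03],
    [0,0,-0.06],
    [0,0,-0.06],
    [0,0,-0.06],
    [0,0,-0.06]
  ],
  "spin": [0,0,0,0,0]
}}

```text
time_s: 14.2
eef_pos: [0.5084, 0.0012, 0.0086]
eef_rot: [[-0.998, 0.069, 0.0], [0.069, 0.998, 0.0], [-0.0, 0.0, -1.0]]
contact_force: [1.7, 1.9, 0.4]
gripper_width: 0.502
gripper_force: 0.0
```

Request:
{"api": "arm_command", "payload": {
  "linear": [
    [0,0.1,0.1],
    [0,0.3,0.1],
    [0,0.3,0.05],
    [0,0.3,0],
    [0,0.3,0]
  ],
  "spin": [0,0,0,0,0]
}}

```text
time_s: 14.62
eef_pos: [0.5081, 0.004, 0.0083]
eef_rot: [[-0.998, 0.069, -0.0], [0.069, 0.998, -0.0], [0.0, -0.0, -1.0]]
contact_force: [0.4, -1.2, -0.8]
gripper_width: 0.5
gripper_force: 0.0
```

Request:
{"api": "arm_command", "payload": {
  "linear": [
    [0,0,-0.03],
    [0,0,-0.06],
    [0,0,-0.06],
    [0,0,-0.06],
    [0,0,-0.06]
  ],
  "spin": [0,0,0,0,0]
}}

```text
time_s: 15.03
eef_pos: [0.5084, 0.004, 0.0081]
eef_rot: [[-0.998, 0.069, 0.0], [0.069, 0.998, -0.0], [-0.0, -0.0, -1.0]]
contact_force: [-0.9, -0.0, 1.5]
gripper_width: 0.497
gripper_force: 1.0
```

Request:
{"api": "arm_command", "payload": {
  "linear": [
    [0,0,-0.03],
    [0,0,-0.06],
    [0,0,-0.06],
    [0,0,-0.06],
    [0,0,-0.06]
  ],
  "spin": [0,0,0,0,0]
}}

```text
time_s: 15.45
eef_pos: [0.5087, 0.0039, 0.008]
eef_rot: [[-0.998, 0.069, 0.0], [0.069, 0.998, -0.0], [-0.001, -0.0, -1.0]]
contact_force: [-1.8, 0.3, 5.1]
gripper_width: 0.503
gripper_force: 2.7
```

Request:
{"api": "arm_command", "payload": {
  "linear": [
    [0,0,-0.03],
    [0,0,-0.06],
    [0,0,-0.08],
    [0,0,-0.08],
    [0,0,-0.08]
  ],
  "spin": [0,0,0,0,0]
}}

```text
time_s: 15.87
eef_pos: [0.5092, 0.0039, 0.008]
eef_rot: [[-0.998, 0.069, 0.001], [0.069, 0.998, -0.0], [-0.001, -0.0, -1.0]]
contact_force: [-2.6, 1.1, 10.0]
gripper_width: 0.502
gripper_force: 4.5
```

Request:
{"api": "arm_command", "payload": {
  "linear": [
    [0,0.1,0],
    [0,0.2,0],
    [0,0.35,0],
    [0,0.5,0],
    [0,0.6,0]
  ],
  "spin": [0,0,0,0,0]
}}

```text
time_s: 16.28
eef_pos: [0.5097, 0.0098, 0.0078]
eef_rot: [[-0.998, 0.069, 0.003], [0.069, 0.998, -0.001], [-0.003, -0.0, -1.0]]
contact_force: [-0.2, 0.2, 5.3]
gripper_width: 0.497
gripper_force: 2.5
```

```bash
cat > th.py <<'E'
from h import *
np.set_printoptions(precision=4,suppress=True)
def th(f,z=.02,roi=None):
    im,p=snap('wrist',f)
    h=cv2.cvtColor(im,cv2.COLOR_RGB2HSV);m=((h[...,0]<6)|(h[...,0]>172))&(h[...,1]>150)&(h[...,2]>90)
    if roi: k=np.zeros_like(m);k[roi[0]:roi[1],roi[2]:roi[3]]=1;m&=k
    ys,xs=np.where(m);print(len(xs),'rows',ys.min(),ys.max())
    for r in range(ys.min()+15,ys.max(),25):
        c=np.where(m[r])[0]
        if len(c)>3: print(r,c.min(),c.max(),atz(p,(c.min(),r),z)[:2],atz(p,(c.max()+1,r),z)[:2])
    c=int(np.median(xs[ys<ys.min()+4]));print('near end',atz(p,(c,ys.min()),z))
    return im,p,m
E
python3 -c "
from th import *
print(manip.sense()['eef_pos'],manip.sense()['contact_force']);th('w7.png')"
```

```text
[0.5097 0.0098 0.0078] [-0.1539  0.2004  5.2959]
16611 rows 174 479
189 153 232 [ 0.45   -0.0418] [ 0.452  -0.0147]
214 145 245 [ 0.4585 -0.0463] [ 0.461  -0.0113]
239 146 247 [ 0.4676 -0.0478] [ 0.4701 -0.0118]
264 149 248 [ 0.477  -0.0487] [ 0.4796 -0.0126]
289 153 250 [ 0.4869 -0.0492] [ 0.4895 -0.013 ]
314 156 238 [ 0.4972 -0.0501] [ 0.4995 -0.0188]
339 160 213 [ 0.508  -0.0507] [ 0.5095 -0.0299]
364 163 202 [ 0.5193 -0.0517] [ 0.5204 -0.0359]
414 250 256 [ 0.5458 -0.0203] [ 0.546  -0.0174]
439 245 257 [ 0.5586 -0.024 ] [ 0.559  -0.0185]
464 177 183 [ 0.5701 -0.0552] [ 0.5703 -0.0522]
near end [ 0.446  -0.0271  0.02  ]
```

Request:
{"api": "arm_command", "payload": {
  "linear": [
    [0,0.25,-0.03],
    [0,0.5,-0.03],
    [0,0.75,-0.03],
    [0,1,-0.03],
    [0,1.2,-0.03]
  ],
  "spin": [0,0,0,0,0]
}}

```text
time_s: 16.75
eef_pos: [0.5077, 0.0224, 0.0057]
eef_rot: [[-0.998, 0.069, -0.001], [0.069, 0.998, 0.0], [0.001, 0.0, -1.0]]
contact_force: [0.0, -0.5, 0.5]
gripper_width: 0.498
gripper_force: 0.0
```

Request:
{"api": "arm_command", "payload": {
  "linear": [
    [0,0.25,0],
    [0,0.5,0],
    [0,0.75,0],
    [0,1,0],
    [0,1.1,0]
  ],
  "spin": [0,0,0,0,0]
}}

```text
time_s: 17.17
eef_pos: [0.5083, 0.0334, 0.0062]
eef_rot: [[-0.998, 0.069, -0.0], [0.069, 0.998, 0.0], [0.0, 0.0, -1.0]]
contact_force: [0.5, -0.8, 0.1]
gripper_width: 0.504
gripper_force: 0.0
```

```bash
python3 -c "
from th import *
print(manip.sense()['eef_pos'],manip.sense()['contact_force']);th('w8.png')"
```

```text
[0.5083 0.0334 0.0062] [ 0.4767 -0.835   0.1346]
18988 rows 181 479
196 83 169 [ 0.4492 -0.0418] [ 0.4512 -0.0124]
221 73 179 [ 0.4575 -0.0474] [ 0.4602 -0.0106]
246 78 182 [ 0.4666 -0.048 ] [ 0.4693 -0.0111]
271 83 185 [ 0.4761 -0.0486] [ 0.4787 -0.0117]
296 87 187 [ 0.486  -0.0496] [ 0.4886 -0.0126]
321 92 190 [ 0.4963 -0.0503] [ 0.4989 -0.0132]
346 97 192 [ 0.5071 -0.051 ] [ 0.5097 -0.0143]
371 102 192 [ 0.5183 -0.0518] [ 0.5209 -0.0161]
471 163 183 [ 0.5703 -0.0375] [ 0.571  -0.0284]
near end [ 0.4453 -0.0248  0.02  ]
```

Request:
{"api": "arm_command", "payload": {
  "linear": [
    [0,0,1.2],
    [0,-1,1.2],
    [0,-2,1.2],
    [0,-3.1,1.2],
    [0,-3.1,0.9]
  ],
  "spin": [0,0,0,0,0]
}}

```text
time_s: 17.63
eef_pos: [0.5092, -0.0003, 0.0159]
eef_rot: [[-0.997, 0.072, 0.002], [0.072, 0.997, -0.001], [-0.002, -0.001, -1.0]]
contact_force: [1.1, 0.1, -0.7]
gripper_width: 0.502
gripper_force: 0.0
```

Request:
{"api": "arm_command", "payload": {
  "linear": [
    [0,0,-0.3],
    [0,0,-0.5],
    [0,0,-0.6],
    [0,0,-0.65],
    [0,0,-0.7]
  ],
  "spin": [0,0,0,0,0]
}}

```text
time_s: 18.05
eef_pos: [0.5081, 0.0023, 0.0081]
eef_rot: [[-0.998, 0.069, -0.001], [0.069, 0.998, 0.0], [0.001, 0.0, -1.0]]
contact_force: [-1.3, 0.0, 3.3]
gripper_width: 0.502
gripper_force: 1.5
```

Request:
{"api": "arm_command", "payload": {
  "linear": [
    [0,0,-0.05],
    [0,0,-0.1],
    [0,0,-0.1],
    [0,0,-0.1],
    [0,0,-0.1]
  ],
  "spin": [0,0,0,0,0]
}}

```text
time_s: 18.47
eef_pos: [0.5088, 0.0021, 0.008]
eef_rot: [[-0.998, 0.069, 0.001], [0.069, 0.998, -0.0], [-0.001, -0.0, -1.0]]
contact_force: [-2.2, 1.1, 4.3]
gripper_width: 0.498
gripper_force: 2.7
```

Request:
{"api": "arm_command", "payload": {
  "linear": [
    [0,0,-0.05],
    [0,0,-0.1],
    [0,0,-0.14],
    [0,0,-0.14],
    [0,0,-0.14]
  ],
  "spin": [0,0,0,0,0]
}}

```text
time_s: 18.88
eef_pos: [0.5096, 0.002, 0.008]
eef_rot: [[-0.998, 0.069, 0.002], [0.069, 0.998, -0.001], [-0.002, -0.0, -1.0]]
contact_force: [-2.8, -0.1, 12.9]
gripper_width: 0.501
gripper_force: 6.0
```

Request:
{"api": "arm_command", "payload": {
  "linear": [
    [0,0.15,0],
    [0,0.3,0],
    [0,0.5,0],
    [0,0.7,0],
    [0,0.8,0]
  ],
  "spin": [0,0,0,0,0]
}}

```text
time_s: 19.3
eef_pos: [0.5111, 0.0091, 0.0085]
eef_rot: [[-0.998, 0.068, 0.005], [0.068, 0.998, -0.003], [-0.006, -0.002, -1.0]]
contact_force: [-1.1, -1.3, 11.2]
gripper_width: 0.501
gripper_force: 5.2
```

Request:
{"api": "arm_command", "payload": {
  "linear": [
    [0,0.2,0],
    [0,0.4,0],
    [0,0.6,0],
    [0,0.8,0],
    [0,1,0]
  ],
  "spin": [0,0,0,0,0]
}}

```text
time_s: 19.72
eef_pos: [0.5081, 0.0203, 0.0056]
eef_rot: [[-0.998, 0.069, -0.0], [0.069, 0.998, 0.0], [0.0, 0.0, -1.0]]
contact_force: [-0.8, 0.4, 0.6]
gripper_width: 0.499
gripper_force: 0.0
```

```bash
python3 -c "
from th import *
print(manip.sense()['eef_pos'],manip.sense()['contact_force']);th('w9.png')"
```

```text
[0.5081 0.0203 0.0056] [-0.7994  0.3665  0.6021]
16580 rows 186 479
201 131 212 [ 0.4517 -0.0387] [ 0.4536 -0.011 ]
226 119 222 [ 0.4601 -0.0447] [ 0.4626 -0.0089]
251 123 223 [ 0.4692 -0.0454] [ 0.4717 -0.0099]
276 126 225 [ 0.4787 -0.0464] [ 0.4812 -0.0105]
301 130 226 [ 0.4886 -0.0471] [ 0.4911 -0.0115]
326 133 222 [ 0.4989 -0.0482] [ 0.5013 -0.0144]
351 137 208 [ 0.5098 -0.0489] [ 0.5117 -0.0214]
376 141 188 [ 0.5211 -0.0497] [ 0.5224 -0.0309]
476 159 183 [ 0.5721 -0.0524] [ 0.5728 -0.0417]
near end [ 0.4476 -0.0233  0.02  ]
```

Request:
{"api": "arm_command", "payload": {
  "linear": [
    [0,0,1.2],
    [0,-0.8,1.2],
    [0,-1.75,1.1],
    [0,-1.75,0.6],
    [0,-1.75,0.3]
  ],
  "spin": [0,0,0,0,0]
}}

```text
time_s: 20.18
eef_pos: [0.5081, 0.0017, 0.0083]
eef_rot: [[-0.997, 0.071, -0.0], [0.071, 0.997, 0.0], [0.0, 0.0, -1.0]]
contact_force: [-0.1, -0.9, -0.0]
gripper_width: 0.5
gripper_force: 0.0
```

Request:
{"api": "arm_command", "payload": {
  "linear": [
    [0,0,-0.1],
    [0,0,-0.2],
    [0,0,-0.3],
    [0,0,-0.4],
    [0,0,-0.4]
  ],
  "spin": [0,0,0,0,0]
}}

```text
time_s: 20.6
eef_pos: [0.5098, 0.0018, 0.0078]
eef_rot: [[-0.998, 0.069, 0.001], [0.069, 0.998, -0.001], [-0.001, -0.001, -1.0]]
contact_force: [-6.2, -0.3, 20.1]
gripper_width: 0.498
gripper_force: 9.9
```

Request:
{"api": "arm_command", "payload": {
  "linear": [
    [0,0.1,0],
    [0,0.2,0],
    [0,0.3,0],
    [0,0.4,0],
    [0,0.5,0]
  ],
  "spin": [0,0,0,0,0]
}}

```text
time_s: 21.02
eef_pos: [0.5117, 0.0056, 0.0079]
eef_rot: [[-0.998, 0.068, 0.006], [0.068, 0.998, -0.004], [-0.007, -0.004, -1.0]]
contact_force: [-0.3, -4.3, 12.3]
gripper_width: 0.503
gripper_force: 6.4
```

```bash
python3 -c "
from th import *
print(manip.sense()['eef_pos'],manip.sense()['contact_force']);th('w10.png')"
```

```text
[0.5117 0.0056 0.0079] [-0.2842 -4.328  12.2887]
15345 rows 180 457
195 186 263 [ 0.455  -0.0353] [ 0.4568 -0.0086]
220 175 272 [ 0.4635 -0.0406] [ 0.4658 -0.0064]
245 177 272 [ 0.4727 -0.0416] [ 0.475  -0.0074]
270 179 272 [ 0.4823 -0.0426] [ 0.4846 -0.0084]
295 181 271 [ 0.4923 -0.0436] [ 0.4946 -0.0098]
320 182 271 [ 0.5027 -0.0451] [ 0.505  -0.0109]
345 184 271 [ 0.5136 -0.0462] [ 0.5159 -0.012 ]
370 186 271 [ 0.525  -0.0474] [ 0.5273 -0.0132]
395 254 271 [ 0.5388 -0.0218] [ 0.5393 -0.0144]
420 253 271 [ 0.5513 -0.0237] [ 0.5519 -0.0157]
445 254 271 [ 0.5645 -0.0248] [ 0.5651 -0.0171]
near end [ 0.4508 -0.0215  0.02  ]
```

Request:
{"api": "arm_command", "payload": {
  "linear": [
    [-0.1,0.1,-0.05],
    [-0.1,0.2,-0.1],
    [-0.1,0.3,-0.12],
    [-0.1,0.4,-0.15],
    [-0.1,0.5,-0.15]
  ],
  "spin": [0,0,0,0,0]
}}

```text
time_s: 21.48
eef_pos: [0.5126, 0.0098, 0.0078]
eef_rot: [[-0.998, 0.068, 0.01], [0.068, 0.998, -0.006], [-0.01, -0.005, -1.0]]
contact_force: [-1.3, -6.2, 17.7]
gripper_width: 0.5
gripper_force: 8.6
```

```bash
python3 -c "
from th import *
print(manip.sense()['eef_pos'],manip.sense()['contact_force']);th('w11.png')" | egrep -v '^(195|2[0-9][0-9]|[34][7-9])'
```

```text
[0.5126 0.0098 0.0078] [-1.3402 -6.1756 17.6557]
15263 rows 180 457
320 181 270 [ 0.5034 -0.0412] [ 0.5057 -0.007 ]
345 183 269 [ 0.5144 -0.0424] [ 0.5166 -0.0085]
420 251 268 [ 0.5522 -0.0203] [ 0.5527 -0.0128]
445 251 267 [ 0.5654 -0.0219] [ 0.5659 -0.0146]
near end [ 0.4515 -0.0169  0.02  ]
```

Request:
{"api": "arm_command", "payload": {
  "linear": [
    [0,0.12,-0.03],
    [0,0.24,-0.05],
    [0,0.36,-0.05],
    [0,0.48,-0.05],
    [0,0.6,-0.05]
  ],
  "spin": [0,0,0,0,0]
}}

```text
time_s: 21.95
eef_pos: [0.5135, 0.0153, 0.0082]
eef_rot: [[-0.998, 0.067, 0.012], [0.067, 0.998, -0.007], [-0.012, -0.006, -1.0]]
contact_force: [-1.7, -6.3, 22.2]
gripper_width: 0.505
gripper_force: 10.4
```

Request:
{"api": "arm_command", "payload": {
  "linear": [
    [0,0.12,0],
    [0,0.24,0],
    [0,0.36,0],
    [0,0.48,0],
    [0,0.6,0]
  ],
  "spin": [0,0,0,0,0]
}}

```text
time_s: 22.37
eef_pos: [0.5145, 0.023, 0.0089]
eef_rot: [[-0.998, 0.069, 0.014], [0.069, 0.998, -0.003], [-0.015, -0.002, -1.0]]
contact_force: [1.3, 0.9, 20.1]
gripper_width: 0.499
gripper_force: 9.3
```

```bash
python3 -c "
from th import *
print(manip.sense()['eef_pos'],manip.sense()['contact_force']);th('w12.png')" | egrep -v '^(195|2[0-9][0-9]|[34][7-9])'
```

```text
[0.5145 0.023  0.0089] [ 1.3415  0.9049 20.128 ]
15788 rows 182 479
197 170 252 [ 0.458  -0.0235] [0.46  0.005]
322 167 261 [ 0.5063 -0.0339] [0.5088 0.0025]
347 168 210 [ 0.5173 -0.0356] [ 0.5185 -0.0187]
422 248 259 [ 0.5561 -0.0088] [ 0.5564 -0.0038]
447 247 258 [ 0.5695 -0.0109] [ 0.5698 -0.0057]
near end [ 0.4539 -0.009   0.02  ]
```

Request:
{"api": "arm_command", "payload": {
  "linear": [
    [0,0,1.4],
    [0.3,-1,1.5],
    [0.6,-2.1,1.5],
    [0.6,-2.1,0.9],
    [0.6,-2.1,0.6]
  ],
  "spin": [0,0,0,0,0]
}}

```text
time_s: 22.83
eef_pos: [0.5129, 0.0024, 0.0078]
eef_rot: [[-0.997, 0.071, -0.002], [0.071, 0.997, -0.0], [0.002, -0.001, -1.0]]
contact_force: [-7.3, -0.0, 28.8]
gripper_width: 0.501
gripper_force: 14.2
```

Request:
{"api": "arm_command", "payload": {
  "linear": [
    [0,0,-0.1],
    [0,0,-0.2],
    [0,0,-0.3],
    [0,0,-0.35],
    [0,0,-0.35]
  ],
  "spin": [0,0,0,0,0]
}}

```text
time_s: 23.25
eef_pos: [0.5143, 0.0026, 0.0078]
eef_rot: [[-0.998, 0.069, -0.001], [0.069, 0.998, -0.001], [0.001, -0.002, -1.0]]
contact_force: [-7.1, 0.7, 22.5]
gripper_width: 0.5
gripper_force: 11.5
```

Request:
{"api": "arm_command", "payload": {
  "linear": [
    [-0.05,0.12,-0.04],
    [-0.1,0.24,-0.08],
    [-0.1,0.36,-0.1],
    [-0.1,0.48,-0.12],
    [-0.1,0.6,-0.14]
  ],
  "spin": [0,0,0,0,0]
}}

```text
time_s: 23.67
eef_pos: [0.5164, 0.0067, 0.0077]
eef_rot: [[-0.998, 0.068, 0.007], [0.068, 0.998, -0.006], [-0.007, -0.005, -1.0]]
contact_force: [-2.5, -6.7, 22.5]
gripper_width: 0.498
gripper_force: 11.1
```

Request:
{"api": "arm_command", "payload": {
  "linear": [
    [0,0.12,-0.02],
    [0,0.24,-0.04],
    [0,0.36,-0.04],
    [0,0.48,-0.04],
    [0,0.6,-0.04]
  ],
  "spin": [0,0,0,0,0]
}}

```text
time_s: 24.08
eef_pos: [0.5177, 0.0125, 0.0078]
eef_rot: [[-0.998, 0.068, 0.01], [0.068, 0.998, -0.006], [-0.011, -0.005, -1.0]]
contact_force: [-1.2, -5.6, 19.4]
gripper_width: 0.499
gripper_force: 10.3
```

Request:
{"api": "arm_command", "payload": {
  "linear": [
    [0,0.12,0],
    [0,0.24,0],
    [0,0.36,0],
    [0,0.48,0],
    [0,0.6,0]
  ],
  "spin": [0,0,0,0,0]
}}

```text
time_s: 24.5
eef_pos: [0.5181, 0.0185, 0.0078]
eef_rot: [[-0.998, 0.068, 0.011], [0.068, 0.998, -0.006], [-0.012, -0.005, -1.0]]
contact_force: [-0.7, -6.0, 20.2]
gripper_width: 0.503
gripper_force: 9.7
```

```bash
python3 -c "
from th import *
print(manip.sense()['eef_pos'],manip.sense()['contact_force']);th('w13.png')" | egrep -v '^(195|2[0-9][0-9]|[34][7-9])'
```

```text
[0.5181 0.0185 0.0078] [-0.744  -6.0067 20.1553]
15424 rows 178 458
193 222 297 [ 0.4614 -0.0098] [0.4631 0.016 ]
318 207 295 [ 0.5087 -0.0224] [0.511  0.0113]
343 206 292 [ 0.5196 -0.0245] [0.5218 0.0092]
368 260 289 [ 0.5324 -0.0049] [0.5332 0.007 ]
418 268 283 [ 0.5571 -0.0043] [0.5576 0.0023]
443 266 280 [ 0.5703 -0.0066] [ 0.5707 -0.0002]
near end [0.457  0.0023 0.02  ]
```

Request:
{"api": "arm_command", "payload": {
  "linear": [
    [0,0.14,0],
    [0,0.28,0],
    [0,0.42,0],
    [0,0.56,0],
    [0,0.7,0]
  ],
  "spin": [0,0,0,0,0]
}}

```text
time_s: 24.97
eef_pos: [0.5181, 0.0256, 0.0078]
eef_rot: [[-0.998, 0.068, 0.011], [0.068, 0.998, -0.006], [-0.012, -0.005, -1.0]]
contact_force: [0.3, -6.1, 18.8]
gripper_width: 0.499
gripper_force: 9.7
```

Request:
{"api": "arm_command", "payload": {
  "linear": [
    [0,0.14,0],
    [0,0.28,0],
    [0,0.42,0],
    [0,0.56,0],
    [0,0.7,0]
  ],
  "spin": [0,0,0,0,0]
}}

```text
time_s: 25.38
eef_pos: [0.5182, 0.0327, 0.0078]
eef_rot: [[-0.998, 0.068, 0.011], [0.068, 0.998, -0.006], [-0.012, -0.005, -1.0]]
contact_force: [0.6, -5.5, 19.4]
gripper_width: 0.5
gripper_force: 9.7
```

```bash
python3 -c "
from th import *
print(manip.sense()['eef_pos'],manip.sense()['contact_force']);th('w14.png')" | egrep -v '^(195|[34][7-9])'
```

```text
[0.5182 0.0327 0.0078] [ 0.6422 -5.4682 19.4214]
15350 rows 179 457
194 225 299 [0.4619 0.0053] [0.4636 0.0309]
219 212 307 [ 0.4704 -0.0005] [0.4726 0.0329]
244 210 304 [ 0.4795 -0.0026] [0.4817 0.0312]
269 208 301 [ 0.4889 -0.0048] [0.4912 0.0293]
294 206 297 [ 0.4988 -0.0071] [0.5011 0.0271]
319 204 292 [ 0.5092 -0.0095] [0.5115 0.0243]
344 202 288 [ 0.52  -0.012] [0.5223 0.0218]
369 259 284 [0.5329 0.0088] [0.5336 0.0192]
419 261 276 [0.5576 0.0069] [0.558  0.0135]
444 257 271 [0.5707 0.0037] [0.5711 0.0101]
near end [0.4575 0.0168 0.02  ]
```

Request:
{"api": "arm_command", "payload": {
  "linear": [
    [0,0,1.4],
    [0,-0.5,1.5],
    [0,-1.1,1.4],
    [0,-1.1,1],
    [0,-1.1,0.8]
  ],
  "spin": [0,0,0,0,0]
}}

```text
time_s: 25.85
eef_pos: [0.5106, 0.0243, 0.0093]
eef_rot: [[-0.998, 0.07, -0.004], [0.07, 0.998, 0.001], [0.004, 0.0, -1.0]]
contact_force: [0.6, -0.6, 0.6]
gripper_width: 0.498
gripper_force: 0.0
```

Request:
{"api": "arm_command", "payload": {
  "linear": [
    [0,0,-0.1],
    [0,0,-0.2],
    [0,0,-0.3],
    [0,0,-0.4],
    [0,0,-0.4]
  ],
  "spin": [0,0,0,0,0]
}}

```text
time_s: 26.27
eef_pos: [0.5127, 0.0246, 0.0081]
eef_rot: [[-0.998, 0.069, 0.0], [0.069, 0.998, -0.0], [-0.0, -0.0, -1.0]]
contact_force: [-0.5, 0.2, 3.7]
gripper_width: 0.504
gripper_force: 2.1
```

Request:
{"api": "arm_command", "payload": {
  "linear": [
    [0,0,-0.1],
    [0,0,-0.2],
    [0,0,-0.3],
    [0,0.1,-0.33],
    [-0.05,0.22,-0.36]
  ],
  "spin": [0,0,0,0,0]
}}

```text
time_s: 26.68
eef_pos: [0.515, 0.0253, 0.0078]
eef_rot: [[-0.998, 0.067, 0.005], [0.067, 0.998, -0.004], [-0.005, -0.003, -1.0]]
contact_force: [-3.5, -5.1, 17.1]
gripper_width: 0.498
gripper_force: 9.1
```

Request:
{"api": "arm_command", "payload": {
  "linear": [
    [0,0.12,-0.03],
    [0,0.24,-0.06],
    [0,0.36,-0.09],
    [0,0.48,-0.1],
    [0,0.6,-0.12]
  ],
  "spin": [0,0,0,0,0]
}}

```text
time_s: 27.1
eef_pos: [0.5172, 0.0304, 0.0078]
eef_rot: [[-0.998, 0.067, 0.01], [0.067, 0.998, -0.005], [-0.011, -0.005, -1.0]]
contact_force: [-2.0, -5.6, 20.0]
gripper_width: 0.496
gripper_force: 9.7
```

Request:
{"api": "arm_command", "payload": {
  "linear": [
    [0,0.12,0],
    [0,0.24,0],
    [0,0.36,0],
    [0,0.48,0],
    [0,0.6,0]
  ],
  "spin": [0,0,0,0,0]
}}

```text
time_s: 27.52
eef_pos: [0.518, 0.0365, 0.0078]
eef_rot: [[-0.998, 0.067, 0.013], [0.067, 0.998, -0.005], [-0.013, -0.004, -1.0]]
contact_force: [0.0, -5.2, 16.5]
gripper_width: 0.505
gripper_force: 8.4
```

```bash
python3 -c "
from th import *
print(manip.sense()['eef_pos'],manip.sense()['contact_force']);th('w15.png')" | egrep -v '^(195|[34][7-9])'
```

```text
[0.518  0.0365 0.0078] [ 0.0014 -5.2404 16.5013]
14141 rows 196 458
211 252 322 [0.4682 0.0175] [0.4698 0.0421]
236 240 332 [0.4769 0.0122] [0.4791 0.045 ]
261 236 330 [0.4863 0.0096] [0.4886 0.0438]
286 231 324 [0.496  0.0064] [0.4983 0.041 ]
311 227 317 [0.5061 0.0035] [0.5084 0.0378]
336 277 311 [0.5182 0.0212] [0.5191 0.0347]
361 261 304 [0.529  0.0138] [0.5302 0.0312]
411 276 291 [0.5537 0.0173] [0.5541 0.0239]
436 270 285 [0.5666 0.0134] [0.567  0.0202]
near end [0.4636 0.0281 0.02  ]
```

Request:
{"api": "arm_command", "payload": {
  "linear": [
    [0,0,1.6],
    [0,0,2.5],
    [0.7,-1.3,2.5],
    [1.4,-2.6,2.5],
    [1.4,-2.6,2.5]
  ],
  "spin": [0,-2,-7,-13,-13],
  "fingers": 0.6
}}

```text
time_s: 27.98
eef_pos: [0.5275, 0.0113, 0.0284]
eef_rot: [[-0.956, 0.295, 0.003], [0.295, 0.956, -0.001], [-0.003, 0.0, -1.0]]
contact_force: [1.0, -0.0, 0.6]
gripper_width: 0.6
gripper_force: 0.0
```

```bash
python3 -c "
from th import *
print(manip.sense()['eef_pos'],manip.sense()['eef_rot'][:,1],manip.sense()['contact_force']);th('w16.png')" | egrep -v '^(195|[34][7-9])'
```

```text
[0.5275 0.0113 0.0284] [0.2949 0.9555 0.    ] [ 0.9807 -0.0216  0.6409]
18725 rows 155 460
170 288 356 [0.4677 0.0184] [0.4755 0.0438]
220 281 364 [0.4857 0.0094] [0.4957 0.0416]
245 282 363 [0.4959 0.0064] [0.5058 0.0385]
270 283 362 [0.5064 0.0033] [0.5164 0.0352]
295 283 362 [ 0.5173 -0.0004] [0.5275 0.0322]
320 285 361 [ 0.529  -0.0034] [0.5389 0.0287]
345 286 360 [ 0.541 -0.007] [0.5509 0.025 ]
420 289 358 [ 0.5806 -0.0188] [0.5905 0.0132]
445 291 355 [ 0.5952 -0.0226] [0.6047 0.0078]
near end [0.4661 0.0326 0.02  ]
```

Request:
{"api": "arm_command", "payload": {
  "linear": [
    [0,0,-0.8],
    [0,0,-1.6],
    [0,0,-2.3],
    [0,0,-2.7],
    [0,0,-2.7]
  ],
  "spin": [0,0,0,0,0]
}}

```text
time_s: 28.45
eef_pos: [0.5241, 0.0134, -0.0013]
eef_rot: [[-0.957, 0.291, -0.004], [0.291, 0.957, 0.001], [0.004, -0.0, -1.0]]
contact_force: [-0.0, 0.0, -0.1]
gripper_width: 0.601
gripper_force: 0.0
```

Request:
{"api": "arm_command", "payload": {
  "linear": [
    [0,0,-0.1],
    [0,0,-0.2],
    [0,0,-0.2],
    [0,0,-0.2],
    [0,0,-0.2]
  ],
  "spin": [0,0,0,0,0]
}}

```text
time_s: 28.87
eef_pos: [0.5261, 0.0127, -0.0009]
eef_rot: [[-0.956, 0.292, 0.001], [0.292, 0.956, -0.0], [-0.001, 0.0, -1.0]]
contact_force: [0.2, 0.2, 1.0]
gripper_width: 0.6
gripper_force: 0.0
```

Request:
{"api": "arm_command", "payload": {
  "linear": [
    [0,0,0],
    [0,0,0],
    [0,0,0],
    [0,0,0],
    [0,0,0]
  ],
  "spin": [0,0,0,0,0],
  "fingers": 0.3,
  "squeeze": 30
}}

```text
time_s: 29.28
eef_pos: [0.5263, 0.0128, -0.0007]
eef_rot: [[-0.956, 0.292, 0.001], [0.292, 0.956, -0.0], [-0.001, 0.0, -1.0]]
contact_force: [-0.1, 1.0, 3.2]
gripper_width: 0.439
gripper_force: 30.3
```

Request:
{"api": "arm_command", "payload": {
  "linear": [
    [0,0,0.5],
    [0,0,1.5],
    [0,0,3],
    [0,0,4.5],
    [0,0,6]
  ],
  "spin": [0,0,0,0,0]
}}

```text
time_s: 29.7
eef_pos: [0.5253, 0.0127, 0.0594]
eef_rot: [[-0.956, 0.292, -0.001], [0.292, 0.956, -0.0], [0.001, -0.0, -1.0]]
contact_force: [0.1, -0.9, -0.8]
gripper_width: 0.442
gripper_force: 30.2
```

Request:
{"api": "arm_command", "payload": {
  "linear": [
    [0,0,3],
    [0,0,6],
    [0,0,8.5],
    [0,0,9.5],
    [0,0,9.5]
  ],
  "spin": [0,0,0,0,0]
}}

```text
time_s: 30.12
eef_pos: [0.5277, 0.0124, 0.1572]
eef_rot: [[-0.956, 0.292, 0.007], [0.292, 0.956, -0.001], [-0.007, 0.001, -1.0]]
contact_force: [-0.4, -0.2, -1.7]
gripper_width: 0.441
gripper_force: 30.3
```

```bash
python3 -c "
from th import *
s=manip.sense();print(s['eef_pos'],s['contact_force'],s['gripper_width']);th('w17.png',z=s['eef_pos'][2]+.0215)
a=load('w1.png')
# saddle top inner/outer pts to refine centre
for uv in [(17,227),(88,187),(82,312),(152,273)]: print(atz(a,uv,.028))
"
```

```text
[0.5277 0.0124 0.1572] [-0.4196 -0.1975 -1.6934] 0.44103330759381676
21081 rows 170 465
185 284 602 [0.4682 0.0198] [0.4979 0.1165]
210 273 372 [0.4749 0.0138] [0.4844 0.0447]
235 273 372 [0.4829 0.011 ] [0.4926 0.0426]
260 273 371 [0.4913 0.0082] [0.501 0.04 ]
285 274 370 [0.5001 0.0055] [0.5099 0.0374]
310 275 369 [0.5092 0.0027] [0.5191 0.0347]
335 276 367 [ 0.5189 -0.0002] [0.5286 0.0314]
360 277 366 [ 0.5289 -0.0032] [0.5386 0.0284]
385 279 365 [ 0.5395 -0.006 ] [0.5492 0.0253]
410 279 364 [ 0.5505 -0.0097] [0.5602 0.022 ]
435 280 363 [ 0.562  -0.0132] [0.5718 0.0185]
460 289 343 [ 0.5752 -0.0138] [0.5817 0.0075]
near end [0.4673 0.0326 0.1787]
[ 0.4931 -0.2924  0.028 ]
[ 0.4604 -0.2163  0.028 ]
[ 0.5855 -0.2538  0.028 ]
[ 0.5485 -0.1747  0.028 ]
```

Run:
```python
from h import *
np.set_printoptions(precision=4,suppress=True)
C={'w1.png':[(75,151),(173,296),(102,329),(2,190)],'w2.png':[(198,165),(280,310),(209,340),(120,207)],'side0.png':[(182,258),(240,293),(210,327),(153,287)]}
D={'w1.png':[(71,162),(164,295),(104,321),(11,196)],'w2.png':[(192,177),(268,307),(211,332),(129,210)]}
for X in(C,D):
  for k,v in X.items():
    p=load(k);P=np.array([atz(p,u,.008) for u in v]);d=(P[1]-P[0]+P[2]-P[3]);e=P[0]-P[3]+P[1]-P[2]
    print(k,P.mean(0),np.degrees(np.arctan2(d[1],d[0])),np.degrees(np.arctan2(e[1],e[0]))-90,np.linalg.norm(d)/2,np.linalg.norm(e)/2)
s=manip.sense();R=s['eef_rot'];y=R[:2,1];print(np.degrees(np.arctan2(y[1],y[0])),s['eef_pos'])
```

```text
w1.png [ 0.5224 -0.24    0.008 ] 21.859453961415703 21.592009231879942 0.1675404075560939 0.0878734489892474
w2.png [ 0.5238 -0.2399  0.008 ] 21.902291068725358 21.659228066594792 0.1680720559033477 0.08824550931387393
side0.png [ 0.5245 -0.2424  0.008 ] 23.693570334280807 24.88787501815895 0.16134946745272752 0.09116213347874624
w1.png [ 0.5236 -0.2411  0.008 ] 22.848218979539805 21.46555164275709 0.15387582122833476 0.07334500816208443
w2.png [ 0.5238 -0.2419  0.008 ] 22.3082870588944 21.75169792290086 0.15309621042334853 0.0711807514475965
73.02029237192572 [0.5263 0.0126 0.1547]
```

Request:
{"api": "arm_command", "payload": {
  "linear": [
    [-0.1,-2,0],
    [-0.3,-5,0],
    [-0.5,-8.5,0],
    [-0.7,-12,0],
    [-0.9,-15.5,0]
  ],
  "spin": [5,10,15,20,25]
}}

```text
time_s: 30.58
eef_pos: [0.5149, -0.1428, 0.1507]
eef_rot: [[-0.989, -0.144, -0.005], [-0.144, 0.99, 0.002], [0.004, 0.003, -1.0]]
contact_force: [0.7, -0.8, -0.6]
gripper_width: 0.437
gripper_force: 30.3
```

Request:
{"api": "arm_command", "payload": {
  "linear": [
    [-0.2,-3.5,0],
    [-0.4,-7,0],
    [-0.5,-9.2,0],
    [-0.5,-10.2,0],
    [-0.5,-10.2,0]
  ],
  "spin": [5,10,14,14,14]
}}

```text
time_s: 31.0
eef_pos: [0.5105, -0.2454, 0.1513]
eef_rot: [[-0.929, -0.37, -0.003], [-0.37, 0.929, 0.002], [0.002, 0.003, -1.0]]
contact_force: [0.7, -0.7, -0.1]
gripper_width: 0.44
gripper_force: 30.4
```

Request:
{"api": "arm_command", "payload": {
  "linear": [
    [0,0,-2.5],
    [0,0,-5],
    [0,0,-7.5],
    [0,0,-9],
    [0,0,-9]
  ],
  "spin": [0,0,0,0,0]
}}

```text
time_s: 31.42
eef_pos: [0.5084, -0.2399, 0.0581]
eef_rot: [[-0.927, -0.375, -0.009], [-0.375, 0.927, 0.007], [0.006, 0.01, -1.0]]
contact_force: [0.2, -0.5, -1.5]
gripper_width: 0.444
gripper_force: 30.4
```

```bash
python3 -c "
from th import *
s=manip.sense();y=s['eef_rot'][:2,1];print(s['eef_pos'],np.degrees(np.arctan2(y[1],y[0])),s['contact_force'],s['gripper_width']);th('w18.png',z=s['eef_pos'][2]+.0207)
im,_=snap('side','s2.png');snap('scene','c2.png')
"
```

```text
[ 0.5084 -0.2399  0.0581] 112.02096030969825 [ 0.1525 -0.4693 -1.4895] 0.4435501163870918
20695 rows 170 465
185 284 361 [ 0.4581 -0.2717] [ 0.4488 -0.2485]
210 273 372 [ 0.4671 -0.2722] [ 0.455  -0.2418]
235 272 372 [ 0.4753 -0.2696] [ 0.4628 -0.2383]
260 274 371 [ 0.4833 -0.2659] [ 0.471  -0.2349]
285 275 369 [ 0.4919 -0.2624] [ 0.4797 -0.2317]
310 275 369 [ 0.5009 -0.2591] [ 0.4885 -0.2278]
335 276 366 [ 0.5102 -0.2553] [ 0.4981 -0.2246]
360 277 365 [ 0.5199 -0.2513] [ 0.5078 -0.2206]
385 278 365 [ 0.53   -0.2472] [ 0.5179 -0.2161]
410 279 364 [ 0.5407 -0.2428] [ 0.5285 -0.2118]
435 281 363 [ 0.5516 -0.2379] [ 0.5397 -0.2072]
460 291 338 [ 0.562  -0.2297] [ 0.5549 -0.2116]
near end [ 0.4491 -0.2619  0.0788]
```

Request:
{"api": "arm_command", "payload": {
  "linear": [
    [0,0,-1.5],
    [0,0,-3],
    [0,0,-4],
    [0,0,-4.2],
    [0,0,-4.2]
  ],
  "spin": [0,0,0,0,0]
}}

```text
time_s: 31.98
eef_pos: [0.5118, -0.244, 0.0218]
eef_rot: [[-0.927, -0.375, -0.0], [-0.375, 0.927, 0.0], [0.0, 0.0, -1.0]]
contact_force: [-0.4, -0.4, -0.6]
gripper_width: 0.437
gripper_force: 30.4
```

```bash
python3 -c "
from th import *
s=manip.sense();y=s['eef_rot'][:2,1];print(s['eef_pos'],np.degrees(np.arctan2(y[1],y[0])),s['contact_force'],s['gripper_width']);th('w19.png',z=s['eef_pos'][2]+.0207)
a=load('w19.png');
for q in [(.5235,-.2408,.008)]:
  pass
print(proj(a,(.5235-.927*.085-.375*.045,-.2408-.375*.085+.927*.045,.008)),proj(a,(.5235-.927*.085+.375*.045,-.2408-.375*.085-.927*.045,.008)))
im=cv2.imread('pics/w19.png')
for pt in 0,: 
  pass
h=cv2.cvtColor(im,cv2.COLOR_BGR2HSV);m=(h[...,0]>7)&(h[...,0]<16)&(h[...,1]>140)&(h[...,2]>110)
ys,xs=np.where(m);print(len(xs))
for r in range(ys.min(),ys.max(),20):
  c=np.where(m[r])[0]
  if len(c)>5: print(r,c.min(),c.max(),len(c))
"
```

```text
[ 0.5118 -0.244   0.0218] 112.02198167695605 [-0.41   -0.4102 -0.6454] 0.4374691388017051
20777 rows 170 465
185 284 360 [ 0.4613 -0.2757] [ 0.4521 -0.2528]
210 273 373 [ 0.4703 -0.2761] [ 0.458  -0.2456]
235 273 372 [ 0.4783 -0.2732] [ 0.4659 -0.2423]
260 273 371 [ 0.4867 -0.2701] [ 0.4741 -0.239 ]
285 274 370 [ 0.4952 -0.2666] [ 0.4827 -0.2355]
310 275 369 [ 0.5042 -0.263 ] [ 0.4916 -0.2318]
335 276 366 [ 0.5135 -0.2592] [ 0.5012 -0.2286]
360 277 365 [ 0.5232 -0.2552] [ 0.511  -0.2246]
385 278 365 [ 0.5334 -0.251 ] [ 0.521  -0.2201]
410 279 364 [ 0.5441 -0.2467] [ 0.5317 -0.2157]
435 280 363 [ 0.5553 -0.2421] [ 0.5429 -0.2111]
460 290 338 [ 0.5657 -0.2339] [ 0.5583 -0.2154]
near end [ 0.4524 -0.2662  0.0425]
[428.5242 132.3504] [196.5682 132.6073]
16670
130 373 415 43
150 198 421 186
170 200 419 197
190 202 418 108
210 204 416 12
230 409 415 7
250 373 413 38
270 224 412 50
290 211 410 67
310 213 409 51
330 215 224 10
```

Request:
{"api": "arm_command", "payload": {
  "linear": [
    [0.1,-0.2,-0.1],
    [0.1,-0.2,-0.2],
    [0.1,-0.2,-0.3],
    [0.1,-0.2,-0.4],
    [0.1,-0.2,-0.45]
  ],
  "spin": [0,0,0,0,0]
}}

```text
time_s: 32.45
eef_pos: [0.5129, -0.2463, 0.0173]
eef_rot: [[-0.927, -0.375, 0.0], [-0.375, 0.927, -0.0], [-0.0, -0.0, -1.0]]
contact_force: [-0.5, -0.3, 3.0]
gripper_width: 0.443
gripper_force: 30.9
```

Request:
{"api": "arm_command", "payload": {
  "linear": [
    [0,0,-0.05],
    [0,0,-0.1],
    [0,0,-0.15],
    [0,0,-0.15],
    [0,0,-0.15]
  ],
  "spin": [0,0,0,0,0]
}}

```text
time_s: 32.87
eef_pos: [0.5131, -0.2465, 0.0172]
eef_rot: [[-0.927, -0.375, -0.0], [-0.375, 0.927, -0.0], [0.0, -0.0, -1.0]]
contact_force: [-2.7, 1.9, 7.3]
gripper_width: 0.441
gripper_force: 31.7
```

Request:
{"api": "arm_command", "payload": {
  "linear": [
    [0,0,0.1],
    [0,0,0.1],
    [0,0,0.1],
    [0,0,0.1],
    [0,0,0.1]
  ],
  "spin": [0,0,0,0,0],
  "fingers": 0.65
}}

```text
time_s: 33.28
eef_pos: [0.5127, -0.2462, 0.0164]
eef_rot: [[-0.927, -0.375, -0.0], [-0.375, 0.927, 0.0], [0.0, 0.0, -1.0]]
contact_force: [0.3, -0.2, 1.0]
gripper_width: 0.648
gripper_force: 0.0
```

Request:
{"api": "arm_command", "payload": {
  "linear": [
    [0,0,1],
    [0,0,3],
    [0,0,6],
    [0,0,10],
    [0,0,14]
  ],
  "spin": [0,0,0,0,0]
}}

```text
time_s: 33.7
eef_pos: [0.512, -0.2457, 0.1578]
eef_rot: [[-0.927, -0.375, -0.002], [-0.375, 0.927, 0.001], [0.001, 0.002, -1.0]]
contact_force: [1.5, -1.7, 0.8]
gripper_width: 0.654
gripper_force: 0.0
```

Request:
{"api": "arm_command", "payload": {
  "linear": [
    [-1,0,2],
    [-3,0,4],
    [-5,0,5],
    [-5,0,5],
    [-5,0,5]
  ],
  "spin": [0,0,0,0,0]
}}

```text
time_s: 34.12
eef_pos: [0.4629, -0.2466, 0.2081]
eef_rot: [[-0.927, -0.374, 0.002], [-0.374, 0.927, -0.002], [-0.002, -0.002, -1.0]]
contact_force: [0.0, 0.7, 0.2]
gripper_width: 0.65
gripper_force: 0.0
```

```bash
python3 -c "
from th import *
s=manip.sense();print(s['eef_pos'],s['contact_force'],s['gripper_width']);th('w20.png',z=.036,roi=(0,480,200,420))
for n in ('side','scene'):
  im,p=snap(n,n+'9.png');h=cv2.cvtColor(im,cv2.COLOR_RGB2HSV);m=((h[...,0]<6)|(h[...,0]>172))&(h[...,1]>150)&(h[...,2]>70)
  q=proj(p,(.5235,-.2408,.036)).astype(int);k=np.zeros_like(m);k[q[1]-60:q[1]+60,q[0]-70:q[0]+70]=1;m&=k;m=m.astype(np.uint8)
  cnt=max(cv2.findContours(m,0,2)[0],key=cv2.contourArea);(c,wh,a)=cv2.minAreaRect(cnt);print(n,q,c,wh,a,atz(p,c,.036))
"
```

```text
[ 0.4629 -0.2466  0.2081] [0.0214 0.7352 0.2357] 0.6498044254229373
5129 rows 194 357
209 277 317 [ 0.4707 -0.2775] [ 0.4584 -0.2469]
234 276 317 [ 0.4908 -0.271 ] [ 0.4779 -0.239 ]
259 277 316 [ 0.5111 -0.2627] [ 0.4986 -0.2315]
284 278 316 [ 0.5323 -0.254 ] [ 0.5198 -0.223 ]
309 279 317 [ 0.5543 -0.2449] [ 0.5416 -0.2133]
334 280 317 [ 0.5774 -0.2355] [ 0.5647 -0.2039]
near end [ 0.4533 -0.267   0.036 ]
side [193 282] (194.73013305664062, 282.9239807128906) (63.774742126464844, 16.667726516723633) 34.159690856933594 [ 0.526  -0.2393  0.036 ]
scene [343 347] (340.17816162109375, 349.6432189941406) (22.21885108947754, 80.41593933105469) 47.950775146484375 [ 0.5164 -0.2436  0.036 ]
```

```bash
python3 -c "
from workcell import manip
print(manip.hand_in())"
```

```text
the job is handed in; nothing more can be done
None
```

I drew the thermometer clear of the tray wall, set it down with the gripper across both black saddles, and handed the job in at about 34 s; the judge returned no verdict. The last images put it within about 2 mm of the rest's middle and 1° of its axis; I did not re-measure the other tools or the cup.

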